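# Set up a gel casting bed and hold its end wall shut

### The arm

A 6-joint arm with a two-finger parallel gripper is mounted at the origin on a cart in front of the work surface, level with it; the furniture and walls round the work are solid. World frame = base frame: x ahead of the robot, y to its left, z up, the work surface at z = 0. Lengths are in m, angles in rad, forces in N, time in s.
With the tool pointing down it reaches from about 0.35 to 1 m from the base axis. Payload 7.1 kg.
Tool frame: the origin (TCP) lies between the finger pads; the fingertips stand 19 mm ahead of it and the grasp point (between the pads) is the TCP; z points along the fingers, y is the line along which they close (so a half turn about z gives the same grasp; the last joint's range is limited). The gripper opens to 85 mm and grips with 20 to 120 N. Pads are 22 mm wide; open, the fingers measure 114 mm over their backs; the gripper's body (76 mm by 85 mm) begins 54 mm behind the grasp point. The pads swing forward as they close: fully open they stand 13 mm farther back than shut.
Start: joints at [-1.147, 0.423, 1.63, -0, 1.089, -0.019], TCP at [0.268, -0.565, 0.25] pointing down, gripper open.
Joint ranges: [-3, 3], [-0.9, 2.11], [0.09, 2.58], [-1.31, 4.45], [0.11, 2.69], [-2.54, 2.54]. Speed limits (rad/s): [2.39, 2.39, 3.01, 3.14, 3.14, 3.14].

### API

Orientations are given as a unit quaternion [w, x, y, z].
In Python, from bench import sense, get_image, get_calibration, robot gives the robot as it stands.
- The arm moves only by the tool carry_out, never from a script. Its argument "series" is one flat list of numbers, 7 for each row, row after row: the opening, from 0 (shut) to 1 (fully open), then the shift along the tool's x, y, z in cm, then the turn, a rotation vector about the tool's x, y, z in degrees. In form: [fingers, tx, ty, tz, wx, wy, wz, fingers, tx, ty, tz, wx, wy, wz, ...]. A call has 1 to 12 rows; each row shifts and turns the commanded pose from where the row before left it, along the tool's axes as they then stand; what a row does not reach is not made up. A row lasts 1/12 s, in which the tool goes at most 41.7 mm and 7.16 degrees, less where a joint would pass 70% of its speed; a pose out of reach is approached as far as the arm can. A call is refused whole if a number of a shift passes 4.17 or a number of a turn 7.16, either way. A call with a gripper value outside its range is refused whole. The fingers move at their own pace and stop on an object; the grip force is fixed at half the most. Time passes only in rows, so rows that do not move let the fingers close. It gives the time, the measured TCP pose, the force, the opening and the grip force at its end, in the units of the state.
- sense(): the state, without advancing time (a new reading comes with each control period).
- get_image(name): name is "scene" or "top" or "wrist"; returns the picture (420x560x3 uint8, red, green, blue); there is no depth.
- get_calibration(name): a dict with "K" (3x3 intrinsics, pixels), "T" (4x4, takes a point from camera to world coordinates). Camera axes: x right, y down, z forward; pixel columns grow to the right and rows downward; lengths in m; the calibration is good to about 2 mm. A picture is of the moment at which its call begins: read the wrist's pose just before it. get_calibration takes no time and is no camera call; for the wrist camera it gives the pose at the moment of the call.
- robot.job_done(): hands the job in; it is judged then, once.
The state is a dict: "clock": time; "qpos": joint angles; "qd": joint speeds; "effort": joint torques, N m; "ee_pos": TCP position; "eef_rot": TCP orientation; "contact_force": force on the tool from outside, world axes, zero at the start; "torque": the same for the moment, N m; "opening": finger opening in m; "finger_force": force on a finger pad.
Only numpy, scipy, OpenCV 4.12 (cv2) and the standard library are available. Lean on these libraries where they do the work, as an engineer would, in place of code of your own. Each camera call takes 0.05 s, during which the arm holds its last target. There are 200 camera calls.

### The job

Get the two gel trays ready for casting: stand the green comb from its stand fully down in the notches of the long tray, and slide the orange filler block down into the one gap in the casting bed that is wide enough for it, so that it sits flat on the bed at the end of the short tray. Then push the sprung blue end wall up until both trays are shut tight between the two walls, and finish with the arm still holding it there, firmly but without straining it. Do not lift or tip the trays, and leave the other things on the bench alone.

Things in the scene. Friction and masses are not known exactly. Their poses are not given: they have to be found in the camera images.
- casting_base: White gel casting base, 205 x 150 mm, fixed. Origin: on the bench below its bed; x runs along its two lanes away from the robot. The bed is 20 mm above the bench. Lanes 63 mm wide, centred at y = +34.5 and -34.5 mm, with 10 mm high guides at x -28..+70 mm; which lane holds the long tray varies. Front edge at x = -110 mm, 28 mm high spring blocks there at y = +-56 mm; the front middle is free.
- end_wall (a joint): Travel of the blue sprung end wall along the base's x, m. At 0 its rubber face is at x = -45 mm of the base; starts at 0 to 0.003; at 0.015 both lanes are full (stop at 0.0165). Springs push it back with about 2 N at 0, 3.5 N at 0.015. Wall 140 mm wide, its top 52 mm above the bench.
- long_tray: Clear acrylic gel tray, open at both ends, 100 mm long, 60 wide, 25 high, loose in its lane. Origin: middle of the lower edge of its far end; x points to the far wall, the tray spans x -100..0. Each 4 mm thick side wall has a notch, 6 mm wide and 14 deep, 50 mm from its ends. Starts 1 to 6 mm short of the far wall.
- comb_slot (a point): Where the comb's origin belongs in the long tray: between the bottoms of its two notches, 11 mm above the tray's underside; the notches' mouths are 14 mm higher.
- short_tray: Clear acrylic gel tray like the long one but 80 mm long, with a grey comb already in it (top 31 mm above the bed). Origin: middle of the lower edge of its far end; spans x -80..0. Starts 1 to 6 mm short of the far wall, so the gap of 26 to 34 mm between its near end and the end wall is the only one wide enough for the filler.
- filler_block: Orange filler block standing on the bench: 20 mm thick (x), 58 wide (y), 25 high, with a grip tab 16 (x) x 24 (y) mm on top, up to 55 mm. Origin: centre of its underside. 70 to 140 g. Its thickness makes up the short tray's missing length.
- comb: Green gel comb, upright in its stand. Plate 4 mm thick (x), 60 wide (y), top at +20 mm with a 6.5 mm thick back; above it a grip 10 (x) x 24 (y) mm up to +44 mm. Origin: middle of the lower edge of its two ears; teeth reach 5.5 mm lower between y -24 and +24 mm. 40 g. A half turn about z makes no difference.
- comb_stand: Grey stand for combs, 56 x 70 mm and 28 high, fixed; origin under its centre. Two open slots across y, at x = -12 mm (green comb, its ears 14 mm above the bench) and +12 mm (a plain white comb that stays).
- beaker: Bystander: clear empty beaker, 53 mm wide, 70 high, behind the casting base.
- grey_marker: Bystander: whiteboard marker with a grey cap lying on the bench, 129 mm long, 17 thick.
- dropper_blue: Bystander: small dropper bottle with a blue cap, 25 mm wide, 60 high.
- far_wall (a point): Middle of the rubber face of the base's fixed far wall (blue, 30 mm high), at x = +70 mm of the base, 35 mm above the bench. Room round the base: a tall analyser fills the bench right of about y = -0.48 m beyond x = 0.47 m, and a microscope stands left of about y = -0.09 m, so a gripper 190 mm wide has to stay between them.
- push_pad (a point): Blue ribbed push pad, 52 mm wide, in the middle of the end wall's outer face, moving with it, 22 to 70 mm above the bench. Origin: middle of its outer face (robot's side), 53 mm above the bench; x is the direction to push. At the start 63.5 mm in front of the base's origin.

How it is judged:
By the outcome, as a careful person would: the job done as asked, in the order asked, and still so for the second after the job is handed in, while the arm keeps its last pose, push and grip.
It also fails if it takes over 58 s, if anything falls off the work surface, if the arm or the gripper's body presses on something with over 40 N, if the wrist force passes 120 N, or if a joint passes its speed limit or range.

## Working session

There is one attempt and no reset: what is moved stays moved. The work goes in short steps, Python scripts to look and compute and a tool call to move; the robot and the scene stay as the last step left them, time stands still between calls to the robot, and variables do not carry over. Pictures are saved under pics/ and viewed, at most 10 in all, crops included, and the job is handed in when it is done.

Besides the shell and the picture viewer there is one more tool, called after ">>>" as name(argument=value, ...) on one line, values as JSON. carry_out: Moves the arm, as the interface text tells. Its arguments: {"type":"object","properties":{"series":{"type":"array"}},"required":["series"]}

```bash
ls; mkdir -p pics; python3 - <<'E'
from bench import sense,get_image,get_calibration
import cv2,numpy as np
for n in("scene","top"):
    im=get_image(n);cv2.imwrite(f"pics/{n}0.png",im[:,:,::-1]);c=get_calibration(n);print(n,np.round(c["K"],1).tolist(),np.round(c["T"],3).tolist())
s=sense();print({k:np.round(v,3).tolist() for k,v in s.items()})
E
```

```text
pics
scene [[446.5, 0.0, 276.6], [0.0, 446.5, 211.4], [0.0, 0.0, 1.0]] [[-0.994, -0.062, 0.089, 0.486], [-0.108, 0.615, -0.781, 0.322], [-0.006, -0.786, -0.618, 0.593], [0.0, 0.0, 0.0, 1.0]]
top [[478.8, 0.0, 278.3], [0.0, 478.8, 211.1], [0.0, 0.0, 1.0]] [[0.028, -0.995, 0.097, 0.452], [-0.999, -0.026, 0.026, -0.355], [-0.023, -0.098, -0.995, 1.133], [0.0, 0.0, 0.0, 1.0]]
{'clock': 0.1, 'qpos': [-1.147, 0.424, 1.631, -0.0, 1.089, -0.019], 'qd': [-0.0, -0.002, -0.002, 0.001, -0.001, 0.002], 'effort': [0.0, -55.842, -28.245, 0.0, 0.003, -0.0], 'ee_pos': [0.268, -0.564, 0.25], 'eef_rot': [-0.001, 0.976, 0.22, -0.0], 'contact_force': [-0.206, -0.378, 0.651], 'torque': [0.047, 0.048, -0.027], 'finger_force': 0.0, 'opening': 0.086}
```

View pics/scene0.png

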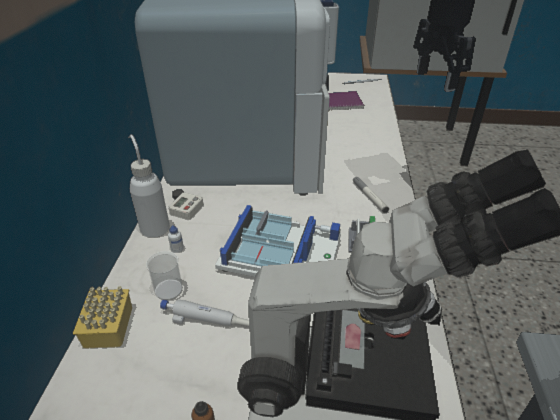

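View pics/top0.png

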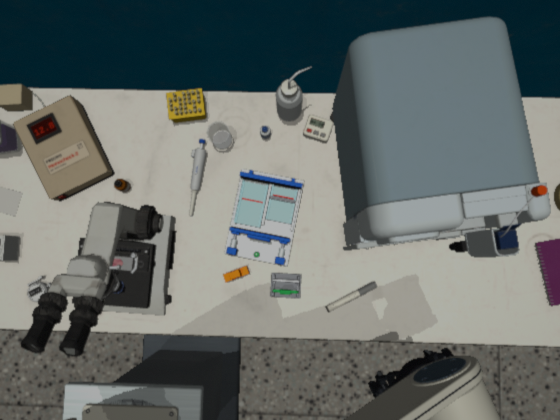

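The scene view shows the base at about (265,240), partly behind the microscope. The top view shows the base at (265,215), with the long tray on the left (+y) and the short one on the right. The filler is at (237,273) and the comb stand at (286,285).

```bash
cat > h.py <<'E'
from bench import sense,get_image,get_calibration
import cv2,numpy as np
def ray(n,uv,z,c=None):
    c=c or get_calibration(n);uv=np.atleast_2d(uv).astype(float)
    d=np.c_[uv,np.ones(len(uv))]@np.linalg.inv(c["K"]).T@c["T"][:3,:3].T;o=c["T"][:3,3]
    return o+d*((z-o[2])/d[:,2])[:,None]
def proj(n,p,c=None):
    c=c or get_calibration(n);q=(np.atleast_2d(p)-c["T"][:3,3])@c["T"][:3,:3]@c["K"].T
    return q[:,:2]/q[:,2:]
def blobs(im,lo,hi,amin=20):
    h=cv2.cvtColor(im,cv2.COLOR_RGB2HSV);m=cv2.inRange(h,lo,hi)
    cs,_=cv2.findContours(m,cv2.RETR_EXTERNAL,cv2.CHAIN_APPROX_NONE)
    return [(cv2.contourArea(c),cv2.minAreaRect(c)) for c in cs if cv2.contourArea(c)>amin]
E
python3 - <<'E'
from h import *
im=cv2.imread("pics/top0.png")[:,:,::-1]
cv2.imwrite("pics/top0c.png",cv2.resize(im[160:305,215:345],None,fx=4.1,fy=4.1,interpolation=cv2.INTER_CUBIC)[:,:,::-1])
im=np.ascontiguousarray(im)
for nm,lo,hi in(("orange",(5,150,120),(22,255,255)),("green",(45,80,40),(85,255,255)),("blue",(105,150,60),(125,255,255))):
    for a,r in blobs(im,lo,hi,8):
        if 200<r[0][0]<345 and 150<r[0][1]<310: print(nm,a,np.round(cv2.boxPoints(r),1).tolist(),[np.round(ray("top",[r[0]],z)[0],3).tolist() for z in(0.03,0.055)])
E
```

```text
orange 150.5 [[222.8000030517578, 274.20001220703125], [245.89999389648438, 265.5], [248.6999969482422, 273.0], [225.60000610351562, 281.6000061035156]] [[0.413, -0.233, 0.03], [0.414, -0.236, 0.055]]
green 76.5 [[271.79998779296875, 292.8999938964844], [272.20001220703125, 288.1000061035156], [298.1000061035156, 290.29998779296875], [297.70001220703125, 295.1000061035156]] [[0.376, -0.347, 0.03], [0.378, -0.347, 0.055]]
green 12.5 [[253.5, 254.5], [256.5, 251.5], [259.0, 254.0], [256.0, 257.0]] [[0.459, -0.278, 0.03], [0.459, -0.28, 0.055]]
blue 36.5 [[275.0, 257.0], [283.0, 257.0], [283.0, 263.0], [275.0, 263.0]] [[0.447, -0.331, 0.03], [0.447, -0.332, 0.055]]
blue 43.5 [[227.0, 248.0], [236.0, 248.0], [236.0, 254.0], [227.0, 254.0]] [[0.465, -0.221, 0.03], [0.464, -0.224, 0.055]]
blue 239.5 [[228.89999389648438, 233.39999389648438], [230.1999969482422, 226.89999389648438], [289.29998779296875, 238.39999389648438], [288.0, 244.89999389648438]] [[0.501, -0.284, 0.03], [0.5, -0.285, 0.055]]
blue 198.0 [[239.6999969482422, 175.6999969482422], [241.0, 168.89999389648438], [301.79998779296875, 180.6999969482422], [300.5, 187.5]] [[0.636, -0.306, 0.03], [0.632, -0.308, 0.055]]
```

View pics/top0c.png

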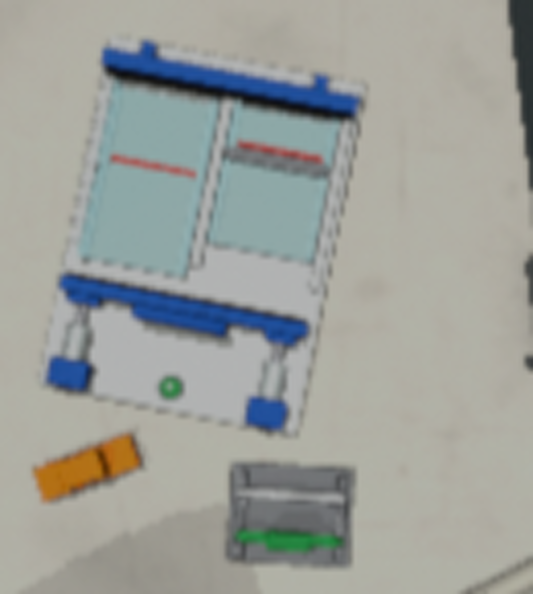

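The crop shows the green comb in the stand's near slot at crop (290,540) and a white comb at (290,497). The filler is at (88,467) and turned the opposite way to the base. The push pad is at (185,318), the long tray in the left lane and the short tray in the right lane.

```bash
cat >> h.py <<'E'
from scipy.spatial.transform import Rotation as Ro
def tool():
    s=sense();w,x,y,z=s["eef_rot"];return np.array(s["ee_pos"]),Ro.from_quat([x,y,z,w])
def go(p,yawy):
    """print shift in present tool axes (cm), turn wz first/after; yawy: world angle of tool y (deg)"""
    P,R=tool();a=R.as_matrix();cur=np.degrees(np.arctan2(a[1,1],a[0,1]))
    d=(yawy-cur+90)%180-90
    t=np.radians(yawy if abs((yawy-cur+180)%360-180)<=90 else yawy+180)
    y=np.array([np.cos(t),np.sin(t),0]);z=np.array([0,0,-1.]);N=np.c_[np.cross(y,z),y,z]
    rv=(R.inv()*Ro.from_matrix(N)).as_rotvec(degrees=True)
    print("shift in present axes",np.round(a.T@(np.array(p)-P)*100,2),"rotvec",np.round(rv,2),"; shift in turned axes",np.round(N.T@(np.array(p)-P)*100,2),"tcp",np.round(P,4),"yawy %.2f"%cur)
E
python3 - <<'E'
from h import *
c=get_calibration("wrist");P,R=tool()
print("cam in tool",np.round(R.as_matrix().T@(c["T"][:3,3]-P),3),np.round(R.as_matrix().T@c["T"][:3,:3],2).tolist(),np.round(c["K"],0).tolist())
def ax(n,a,b,z):
    p=ray("top",[a,b],z);d=p[1]-p[0];return np.degrees(np.arctan2(d[1],d[0])),p.mean(0).round(3)
print("endwall",ax("top",(288.6,241.6),(229.5,230.1),.052))
print("farwall",ax("top",(301.1,184.1),(240.3,172.3),.05))
print("fill",ax("top",(247.3,269.2),(224.2,277.9),.03))
print("comb",ax("top",(297.9,292.7),(272,290.5),.035))
for p in([.40,-.40,.25],[.40,-.33,.25]): go(p,90)
E
```

```text
cam in tool [ 0.071  0.    -0.124] [[0.0, -0.96, -0.28], [1.0, 0.0, -0.0], [0.0, -0.28, 0.96]] [[335.0, 0.0, 280.0], [0.0, 335.0, 207.0], [0.0, 0.0, 1.0]]
endwall (np.float64(80.58696688153054), array([ 0.5  , -0.285,  0.052]))
farwall (np.float64(80.32202275891339), array([ 0.633, -0.307,  0.05 ]))
fill (np.float64(112.17612366790776), array([ 0.413, -0.233,  0.03 ]))
comb (np.float64(86.92310021393516), array([ 0.376, -0.347,  0.035]))
shift in present axes [19.   -9.17 -0.02] rotvec [-8.000e-02  2.000e-02  2.537e+01] ; shift in turned axes [ 13.24 -16.43  -0.04] tcp [ 0.2676 -0.5643  0.2496] yawy -64.63
shift in present axes [ 2.20e+01 -1.55e+01 -2.00e-02] rotvec [-8.000e-02  2.000e-02  2.537e+01] ; shift in turned axes [ 13.24 -23.43  -0.04] tcp [ 0.2676 -0.5643  0.2496] yawy -64.63
```

>>> carry_out(series=[1,1.6,-0.8,0,0,0,0,1,3.1,-1.6,0,0,0,0,1,3.3,-1.7,0,0,0,0,1,3.3,-1.7,0,0,0,0,1,3.3,-1.7,0,0,0,0,1,3.3,-1.7,0,0,0,0,1,3.3,-1.7,0,0,0,0,1,3.3,-1.7,0,0,0,0,1,2.0,-0.8,0,0,0,-5,1,0,0,0,0,0,-7,1,0,0,0,0,0,-7,1,0,0,0,0,0,-7])

```text
clock: 1.1
ee_pos: [0.4501, -0.3292, 0.25]
eef_rot: [-0.0, 0.9, 0.437, -0.0]
contact_force: [-0.2, 0.5, -0.4]
opening: 0.0855
finger_force: 0.0
```

>>> carry_out(series=[1,0,0,0,0,0,-7,1,0,0,0,0,0,-7,1,0,0,0,0,0,-7,1,0,0,0,0,0,-7,1,0,0,0,0,0,-7,1,0,0,0,0,0,0,1,0,0,0,0,0,0])

```text
clock: 1.68
ee_pos: [0.4497, -0.33, 0.25]
eef_rot: [-0.0, 0.73, 0.683, -0.0]
contact_force: [0.2, -0.0, 0.7]
opening: 0.0849
finger_force: 0.0
```

```bash
python3 - <<'E'
from h import *
np.set_printoptions(suppress=True)
c=get_calibration("wrist");im=get_image("wrist");cv2.imwrite("pics/w1.png",im[:,:,::-1])
import pickle;pickle.dump(c,open("w1.pkl","wb"))
for nm,lo,hi in(("orange",(5,150,80),(22,255,255)),("green",(45,80,40),(85,255,255)),("blue",(105,150,50),(125,255,255))):
    for a,r in blobs(im,lo,hi,40): print(nm,a,np.round(cv2.boxPoints(r),1).tolist(),[np.round(ray("wrist",[r[0]],z,c)[0],3).tolist() for z in(0.03,0.055)])
print(tool()[0]); print(sense()["clock"])
E
```

```text
orange 1206.5 [[214.39999389648438, 60.79999923706055], [233.1999969482422, 51.400001525878906], [261.20001220703125, 107.4000015258789], [242.39999389648438, 116.80000305175781]] [[0.415, -0.232, 0.03], [0.417, -0.234, 0.055]]
green 556.0 [[202.3000030517578, 172.0], [217.5, 170.6999969482422], [222.3000030517578, 227.5], [207.1999969482422, 228.8000030517578]] [[0.376, -0.346, 0.03], [0.381, -0.34, 0.055]]
green 97.0 [[282.0, 123.0], [293.0, 123.0], [293.0, 134.0], [282.0, 134.0]] [[0.46, -0.277, 0.03], [0.46, -0.276, 0.055]]
blue 320.0 [[270.3999938964844, 195.8000030517578], [273.0, 171.6999969482422], [288.0, 173.3000030517578], [285.29998779296875, 197.5]] [[0.448, -0.334, 0.03], [0.448, -0.329, 0.055]]
blue 1499.0 [[444.79998779296875, 219.3000030517578], [471.1000061035156, 65.80000305175781], [494.5, 69.80000305175781], [468.20001220703125, 223.3000030517578]] [[0.644, -0.305, 0.03], [0.63, -0.302, 0.055]]
blue 1998.5 [[310.1000061035156, 202.89999389648438], [332.3999938964844, 53.79999923706055], [352.3999938964844, 56.79999923706055], [330.1000061035156, 205.89999389648438]] [[0.504, -0.281, 0.03], [0.5, -0.28, 0.055]]
blue 394.5 [[281.8999938964844, 80.4000015258789], [284.29998779296875, 53.79999923706055], [300.8999938964844, 55.29999923706055], [298.5, 81.9000015258789]] [[0.467, -0.221, 0.03], [0.466, -0.224, 0.055]]
[ 0.44971771 -0.32998007  0.25010889]
1.7333
```

View pics/w1.png

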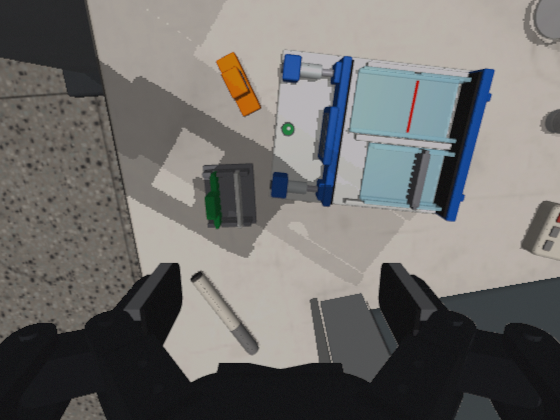

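The wrist view shows the comb at (212,200) with the white comb just right of it at (238,197). The filler is at (238,84), and the trays are in the blue-walled base on the right. Next I move closer over the comb.

>>> carry_out(series=[1,-0.3,-1.0,1.0,0,0,0,1,-0.5,-1.7,2.0,0,0,0,1,-0.5,-1.7,2.0,0,0,0,1,-0.5,-1.7,2.0,0,0,0,1,-0.3,-1.0,2.0,0,0,0,0.45,0,0,0,0,0,0,0.45,0,0,0,0,0,0,0.45,0,0,0,0,0,0])

```text
clock: 2.4
ee_pos: [0.3787, -0.3471, 0.1613]
eef_rot: [0.001, 0.73, 0.684, 0.0]
contact_force: [-0.4, 0.1, 0.1]
opening: 0.0511
finger_force: 0.0
```

```bash
python3 - <<'E'
from h import *
import pickle
np.set_printoptions(suppress=True)
c=get_calibration("wrist");im=get_image("wrist");cv2.imwrite("pics/w2.png",im[:,:,::-1])
pickle.dump(c,open("w2.pkl","wb"))
for nm,lo,hi in(("orange",(5,150,80),(22,255,255)),("green",(45,80,40),(85,255,255))):
    for a,r in blobs(im,lo,hi,40): print(nm,a,np.round(cv2.boxPoints(r),1).tolist(),[np.round(ray("wrist",[r[0]],z,c)[0],3).tolist() for z in(0.034,0.058)])
print(tool()[0],proj("wrist",[tool()[0]],c)); print(sense()["clock"],sense()["opening"])
E
```

```text
orange 2895.0 [[286.0, 8.100000381469727], [322.5, -7.400000095367432], [356.6000061035156, 73.19999694824219], [320.1000061035156, 88.5999984741211]] [[0.414, -0.233, 0.034], [0.411, -0.237, 0.058]]
green 719.5 [[271.5, 163.1999969482422], [285.29998779296875, 162.6999969482422], [288.29998779296875, 238.8000030517578], [274.5, 239.3000030517578]] [[0.379, -0.344, 0.034], [0.379, -0.338, 0.058]]
green 185.5 [[375.0, 98.0], [390.0, 98.0], [390.0, 113.0], [375.0, 113.0]] [[0.457, -0.278, 0.034], [0.45, -0.278, 0.058]]
[ 0.37907019 -0.34723437  0.16158806] [[281.27031234 287.91819718]]
2.45 0.04432254821269686
```

View pics/w2.png

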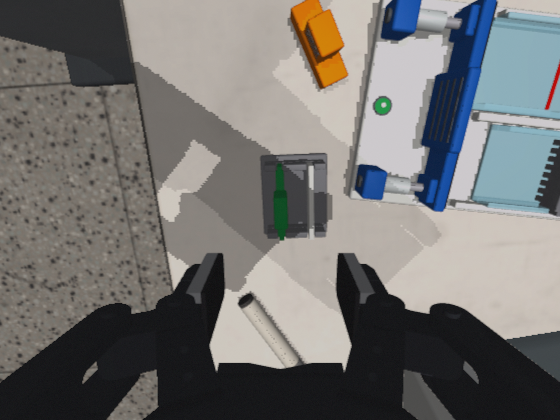

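The close view shows the comb at columns 275–288, rows 163–239, between the finger columns, with the stand almost aligned. The white comb is a flat plate at column 312, clear of the fingers if the tips stay above it.

```bash
python3 - <<'E'
from h import *
import pickle
np.set_printoptions(suppress=True)
for f in("w2","w1"):
    c=pickle.load(open(f+".pkl","rb"));im=np.ascontiguousarray(cv2.imread(f"pics/{f}.png")[:,:,::-1])
    m=cv2.inRange(cv2.cvtColor(im,cv2.COLOR_RGB2HSV),(45,80,25),(85,255,255));m[:,(300 if f=="w2" else 250):]=0
    rows=[r for r in range(420) if m[r].any()]
    L=[(r,np.where(m[r])[0][0],np.where(m[r])[0][-1]+1) for r in rows]
    print(f,L[::3])
E
```

```text
w2 [(163, np.int64(278), np.int64(281)), (166, np.int64(277), np.int64(282)), (169, np.int64(277), np.int64(282)), (172, np.int64(275), np.int64(284)), (175, np.int64(276), np.int64(284)), (178, np.int64(276), np.int64(284)), (181, np.int64(276), np.int64(284)), (184, np.int64(276), np.int64(284)), (187, np.int64(276), np.int64(284)), (190, np.int64(276), np.int64(286)), (193, np.int64(274), np.int64(287)), (196, np.int64(274), np.int64(287)), (199, np.int64(273), np.int64(287)), (202, np.int64(274), np.int64(287)), (205, np.int64(274), np.int64(287)), (208, np.int64(274), np.int64(288)), (211, np.int64(274), np.int64(288)), (214, np.int64(274), np.int64(288)), (217, np.int64(274), np.int64(288)), (220, np.int64(274), np.int64(288)), (223, np.int64(274), np.int64(288)), (226, np.int64(274), np.int64(288)), (229, np.int64(275), np.int64(286)), (232, np.int64(278), np.int64(286)), (235, np.int64(278), np.int64(286)), (238, np.int64(280), np.int64(284))]
w1 [(171, np.int64(214), np.int64(217)), (174, np.int64(211), np.int64(216)), (177, np.int64(210), np.int64(219)), (180, np.int64(210), np.int64(218)), (183, np.int64(210), np.int64(219)), (186, np.int64(210), np.int64(219)), (189, np.int64(211), np.int64(219)), (192, np.int64(209), np.int64(220)), (195, np.int64(206), np.int64(220)), (198, np.int64(205), np.int64(220)), (201, np.int64(205), np.int64(221)), (204, np.int64(206), np.int64(220)), (207, np.int64(206), np.int64(221)), (210, np.int64(206), np.int64(221)), (213, np.int64(206), np.int64(222)), (216, np.int64(207), np.int64(222)), (219, np.int64(208), np.int64(222)), (222, np.int64(214), np.int64(222)), (225, np.int64(214), np.int64(220)), (228, np.int64(216), np.int64(218))]
```

```bash
python3 - <<'E'
from h import *
import pickle
np.set_printoptions(suppress=True,precision=4)
c=pickle.load(open("w2.pkl","rb"))
p=ray("w",[(280.2,176),(282,234)],.034,c);d=p[0]-p[1];print(p,np.degrees(np.arctan2(d[1],d[0])))
print(ray("w",[(281,228.5),(281,215)],.058,c))
print(ray("w",[(279.5,162.5),(282,239.5)],.034,c))
go([.3793,-.3455,.057],-3)
E
```

```text
[[ 0.3801 -0.3247  0.034 ]
 [ 0.3785 -0.3718  0.034 ]] 88.0974606417964
[[ 0.3785 -0.3584  0.058 ]
 [ 0.3792 -0.3482  0.058 ]]
[[ 0.3802 -0.3143  0.034 ]
 [ 0.3782 -0.3765  0.034 ]]
shift in present axes [ 0.19 -0.01 10.46] rotvec [ 0.12  0.09 -0.67] ; shift in turned axes [ 0.17  0.01 10.46] tcp [ 0.3791 -0.3472  0.1616] yawy -3.67
```

>>> carry_out(series=[0.4,0.1,0,1.5,0,0,-1.6,0.4,0,0,2.5,0,0,0,0.4,0,0,2.5,0,0,0,0.4,0,0,2.0,0,0,0,0.4,0,0,1.3,0,0,0,0.4,0,0,0.7,0,0,0,0.4,0,0,0,0,0,0,0,0,0,0,0,0,0,0,0,0,0,0,0,0,0,0,0,0,0,0,0,0,0,0,0,0,0,0,0,0,0,0,0,0,0])

```text
clock: 3.45
ee_pos: [0.3786, -0.3463, 0.0564]
eef_rot: [0.001, 0.72, 0.694, 0.0]
contact_force: [1.3, 0.7, 5.4]
opening: 0.009
finger_force: 61.2
```

>>> carry_out(series=[0,0,0,-0.5,0,0,0,0,0,0,-1.0,0,0,0,0,0,0,-1.5,0,0,0,0,0,0,-2.5,0,0,0,0,0,0,-3.0,0,0,0,0,0,0,-3.0,0,0,0,0,0,0,-2.5,0,0,0,0,0,0,-1.0,0,0,0])

```text
clock: 4.12
ee_pos: [0.3783, -0.3464, 0.2093]
eef_rot: [0.002, 0.72, 0.694, -0.0]
contact_force: [1.1, 0.3, 0.3]
opening: 0.0088
finger_force: 60.4
```

```bash
python3 - <<'E'
from h import *
import pickle
np.set_printoptions(suppress=True,precision=4)
c=pickle.load(open("w1.pkl","rb"));im=np.ascontiguousarray(cv2.imread("pics/w1.png")[:,:,::-1])
def show(n,im,c,x0,x1,y0,y1):
  for nm,lo,hi,z in(("red",(0,110,100),(9,255,255),.024),("red2",(172,110,100),(179,255,255),.024),("cyan",(85,40,120),(101,200,255),.022)):
    for a,r in blobs(im,lo,hi,15):
        if x0<r[0][0]<x1 and y0<r[0][1]<y1:
            b=cv2.boxPoints(r);w=ray(n,b,z,c);print(nm,a,b.round(1).tolist(),"ctr",ray(n,[r[0]],z,c)[0],"corners",w[:,:2].round(4).tolist())
show("w",im,c,330,480,50,220)
im=np.ascontiguousarray(cv2.imread("pics/top0.png")[:,:,::-1]);show("top",im,None,225,310,160,260)
print(sense()["ee_pos"],sense()["contact_force"],sense()["opening"])
E
```

```text
red 60.0 [[406.1000061035156, 130.8000030517578], [416.5, 80.69999694824219], [418.6000061035156, 81.0999984741211], [408.20001220703125, 131.1999969482422]] ctr [ 0.5863 -0.2638  0.024 ] corners [[0.581, -0.2879], [0.5893, -0.2402], [0.5914, -0.2407], [0.5832, -0.2884]]
cyan 806.0 [[417.0, 208.10000610351562], [424.0, 147.8000030517578], [454.29998779296875, 151.3000030517578], [447.29998779296875, 211.60000610351562]] ctr [ 0.6152 -0.3414  0.022 ] corners [[0.5968, -0.372], [0.601, -0.3066], [0.6328, -0.3124], [0.6302, -0.3782]]
cyan 2776.5 [[358.20001220703125, 201.60000610351562], [369.1000061035156, 139.0], [421.5, 148.10000610351562], [410.6000061035156, 210.8000030517578]] ctr [ 0.5662 -0.333   0.022 ] corners [[0.5326, -0.3604], [0.5439, -0.2938], [0.5984, -0.3068], [0.59, -0.3746]]
cyan 6494.5 [[349.1000061035156, 131.6999969482422], [356.6000061035156, 64.80000305175781], [470.29998779296875, 77.5], [462.8999938964844, 144.3000030517578]] ctr [ 0.5844 -0.2623  0.022 ] corners [[0.5233, -0.285], [0.5311, -0.2216], [0.6428, -0.2406], [0.6411, -0.3057]]
cyan 21.0 [[264.6000061035156, 217.39999389648438], [269.29998779296875, 198.8000030517578], [271.8999938964844, 199.5], [267.20001220703125, 218.10000610351562]] ctr [ 0.5662 -0.3024  0.022 ] corners [[0.5449, -0.2946], [0.5889, -0.3041], [0.5875, -0.3102], [0.5436, -0.3007]]
cyan 112.0 [[270.0, 194.0], [271.79998779296875, 185.1999969482422], [296.79998779296875, 190.1999969482422], [295.0, 199.0]] ctr [ 0.6056 -0.3367  0.022 ] corners [[0.6003, -0.3055], [0.6213, -0.309], [0.6109, -0.3679], [0.59, -0.3642]]
cyan 511.0 [[233.60000610351562, 221.5], [242.3000030517578, 179.89999389648438], [267.8999938964844, 185.1999969482422], [259.20001220703125, 226.8000030517578]] ctr [ 0.5771 -0.2611  0.022 ] corners [[0.5334, -0.2226], [0.6321, -0.2393], [0.621, -0.2998], [0.5226, -0.2826]]
[ 0.3783 -0.3464  0.2093] [1.0697 0.263  0.2902] 0.008814463679061342
```

>>> carry_out(series=[0,0.1,1.5,0,0,0,0,0,0.1,2.7,0,0,0,0,0,0.1,3.0,0,0,0,0,0,0.1,3.0,1,0,0,0,0,0.1,3.0,1,0,0,0,0,0.1,3.0,1,0,0,0,0,0.1,2.4,1,0,0,0,0,0.1,1.0,1,0,0,0,0,0,0,0.9,0,0,3.8,0,0,0,0,0,0,4,0,0,0,0,0,0,0,0,0,0,0,0,0,0])

```text
clock: 5.12
ee_pos: [0.5732, -0.344, 0.145]
eef_rot: [-0.001, 0.764, 0.645, -0.0]
contact_force: [-0.4, -0.2, 0.9]
opening: 0.0086
finger_force: 60.4
```

```bash
python3 - <<'E'
from h import *
import pickle
c=get_calibration("wrist");im=get_image("wrist");cv2.imwrite("pics/w3.png",im[:,:,::-1])
pickle.dump(c,open("w3.pkl","wb"))
q=proj("w",[[.577,-.262,.045]],c)[0];print(q,tool()[0],sense()["contact_force"])
x,y=int(q[0]),int(q[1]);x0=max(0,x-150);y0=max(0,y-100)
cv2.imwrite("pics/w3c.png",cv2.resize(im[y0:y0+220,x0:x0+300],None,fx=2.66,fy=2.66,interpolation=cv2.INTER_CUBIC)[:,:,::-1]);print(x0,y0)
E
```

```text
[265.17676945  92.94940126] [ 0.57340572 -0.34423753  0.14558553] [-0.61480133 -0.17526964  0.23505875]
115 0
```

View pics/w3c.png

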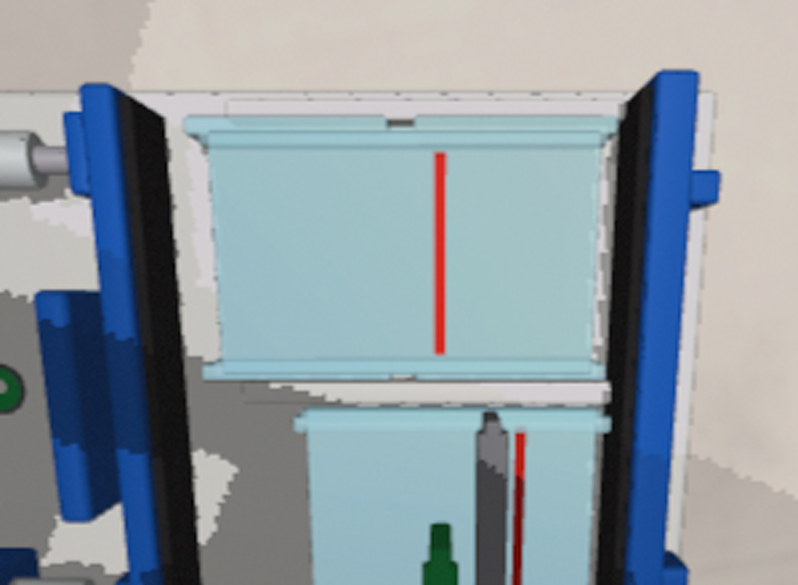

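The crop shows the long tray's notches at crop (401,122) and (403,377). Its end wall gap and the red line at x=440 are clear, and the short tray is below, with the held comb at the bottom (440,560).

```bash
python3 - <<'E'
from h import *
import pickle
np.set_printoptions(suppress=True,precision=4)
c=pickle.load(open("w3.pkl","rb"))
f=lambda L,z:ray("w",[(u/2.66+115,v/2.66) for u,v in L],z,c)
n=f([(400.5,122),(403,376)],.045);d=n[0]-n[1];print(n,n.mean(0),np.degrees(np.arctan2(d[1],d[0])),np.linalg.norm(d))
e=f([(183,124),(619,124),(204,375),(606,375)],.045);print(e,e.mean(0),np.linalg.norm(e[0]-e[1]),np.linalg.norm(e[0]-e[2]))
s=f([(296,420),(610,420)],.045);print("short near,far",s)
print("end wall top inner edge",f([(122,95),(190,560)],.052),"far wall",f([(645,90),(598,570)],.05))
im=np.ascontiguousarray(cv2.imread("pics/w3.png")[:,:,::-1])
for a,r in blobs(im,(45,80,25),(85,255,255),60): print(a,cv2.boxPoints(r).round(1).tolist())
print(proj("w",[tool()[0]+[0,0,-.0]],c))
P=n.mean(0);P[2]=.105;go(P,-9.5)
E
```

```text
[[ 0.5822 -0.2351  0.045 ]
 [ 0.5724 -0.292   0.045 ]] [ 0.5773 -0.2636  0.045 ] 80.25774812662044 0.05766296292543779
[[ 0.5326 -0.2271  0.045 ]
 [ 0.6317 -0.244   0.045 ]
 [ 0.5237 -0.2834  0.045 ]
 [ 0.6221 -0.3002  0.045 ]] [ 0.5775 -0.2637  0.045 ] 0.10057477089505688 0.057050917699187534
short near,far [[ 0.5439 -0.2982  0.045 ]
 [ 0.6218 -0.3114  0.045 ]]
end wall top inner edge [[ 0.5223 -0.2205  0.052 ]
 [ 0.5109 -0.3278  0.052 ]] far wall [[ 0.6372 -0.2388  0.05  ]
 [ 0.6135 -0.3486  0.05  ]]
2001.5 [[269.0, 197.0], [291.0, 197.0], [291.0, 318.0], [269.0, 318.0]]
196.5 [[103.0, 145.0], [113.5, 134.5], [125.5, 146.5], [115.0, 157.0]]
[[281.0889 288.5852]]
shift in present axes [ 8.02 -0.97  4.06] rotvec [-0.07 -0.03 -0.21] ; shift in turned axes [ 8.02 -0.95  4.06] tcp [ 0.5734 -0.3442  0.1456] yawy -9.71
```

>>> carry_out(series=[0,0.8,0.3,0,0,0,0,0,1.6,0.3,0,0,0,0,0,2.0,0.3,0,0,0,0,0,2.0,0.1,0,0,0,0,0,1.2,0,0,0,0,0,0,0.4,0,1,0,0,0,0,0,0,1.5,0,0,0,0,0,0,1.5,0,0,0,0,0,0,0.4,0,0,0,0,0,0,0,0,0,0,0,0,0,0,0,0,0])

```text
clock: 6.08
ee_pos: [0.5973, -0.2675, 0.1021]
eef_rot: [-0.0, 0.765, 0.644, -0.0]
contact_force: [1.0, -0.6, 0.5]
opening: 0.0086
finger_force: 60.4
```

```bash
python3 - <<'E'
from h import *
import pickle
c=get_calibration("wrist");im=get_image("wrist");cv2.imwrite("pics/w4.png",im[:,:,::-1])
pickle.dump(c,open("w4.pkl","wb"))
print(proj("w",[[.5822,-.2351,.045],[.5773,-.2636,.045]],c));go([.5773,-.2636,.0734],-9.75);print(sense()["contact_force"])
cv2.imwrite("pics/w4c.png",cv2.resize(im[120:340,170:430],None,fx=2.7,fy=2.7,interpolation=cv2.INTER_CUBIC)[:,:,::-1])
E
```

```text
[[243.8342464  187.76752454]
 [245.36798546 236.43884079]]
shift in present axes [ 0.06 -2.08  2.93] rotvec [ 0.04  0.02 -0.09] ; shift in turned axes [ 0.06 -2.08  2.94] tcp [ 0.5977 -0.2678  0.1028] yawy -9.84
[-0.01724346  0.1890512  -0.84937889]
```

View pics/w4c.png

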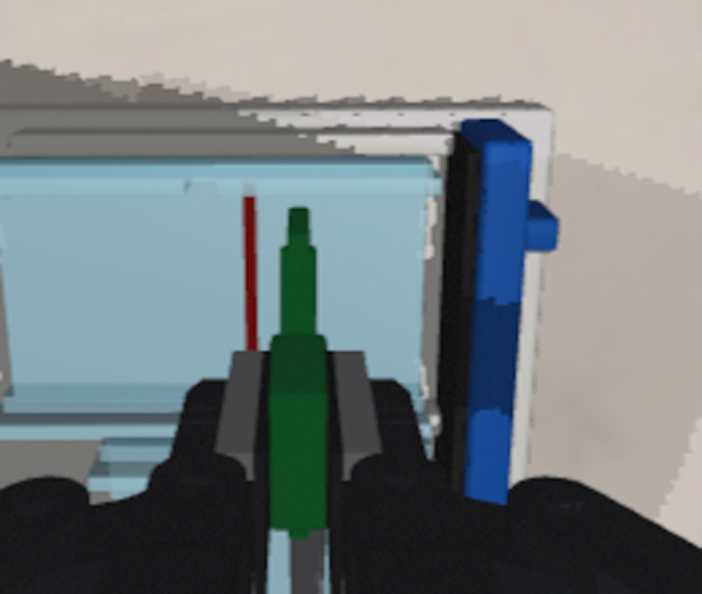

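The crop shows the comb about 20 mm too far in +x because I used the wrong sign on the last shift. The notch's left edge is at crop (187,186) and the comb ear at column 298.

>>> carry_out(series=[0,0.1,-0.5,0,0,0,0,0,0,-0.9,0,0,0,0,0,0,-0.7,0,0,0,0,0,0,0,0,0,0,0,0,0,0,0.4,0,0,0,0,0,0,0,0,0,0])

```text
clock: 6.63
ee_pos: [0.5767, -0.2628, 0.0981]
eef_rot: [-0.0, 0.765, 0.644, 0.0]
contact_force: [-0.0, 0.0, -0.8]
opening: 0.0087
finger_force: 60.4
```

```bash
python3 - <<'E'
from h import *
import pickle
c=get_calibration("wrist");im=get_image("wrist");cv2.imwrite("pics/w5.png",im[:,:,::-1])
pickle.dump(c,open("w5.pkl","wb"))
print(proj("w",[[.5822,-.2351,.045],[.5773,-.2636,.045]],c));go([.5773,-.2636,.0734],-9.75);print(sense()["contact_force"])
cv2.imwrite("pics/w5c.png",cv2.resize(im[150:290,210:350],None,fx=4.2,fy=4.2,interpolation=cv2.INTER_CUBIC)[:,:,::-1])
E
```

```text
[[281.84586454 191.51000628]
 [281.80405048 240.96344994]]
shift in present axes [-0.07  0.06  2.47] rotvec [-0.01 -0.   -0.09] ; shift in turned axes [-0.07  0.06  2.47] tcp [ 0.5768 -0.2628  0.0981] yawy -9.84
[ 0.60395001  1.07956761 -0.5883541 ]
```

View pics/w5c.png

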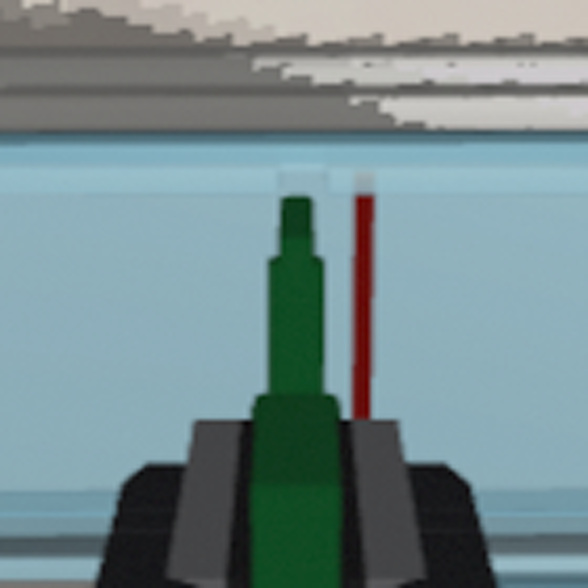

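The notch is at crop columns 278–330 (centre 304) and the comb ear is at 280–313 (centre 297), so I shift about 0.8 mm toward +x and lower.

>>> carry_out(series=[0,-0.05,0.08,0,0,0,0,0,0,0,0.4,0,0,0,0,0,0,0.4,0,0,0,0,0,0,0.4,0,0,0,0,0,0,0.4,0,0,0,0,0,0,0.2,0,0,0,0,0,0,0,0,0,0])

```text
clock: 7.27
ee_pos: [0.5771, -0.2632, 0.0795]
eef_rot: [-0.001, 0.765, 0.644, -0.0]
contact_force: [0.5, -0.5, 0.0]
opening: 0.0087
finger_force: 60.4
```

>>> carry_out(series=[0,0,0,0.3,0,0,0,0,0,0,0.2,0,0,0,0,0,0,0.1,0,0,0,0,0,0,0,0,0,0])

```text
clock: 7.6
ee_pos: [0.5774, -0.2634, 0.0741]
eef_rot: [-0.0, 0.765, 0.644, -0.0]
contact_force: [0.0, -0.4, -1.7]
opening: 0.0084
finger_force: 60.4
```

>>> carry_out(series=[0,0,0,0.1,0,0,0,0,0,0,0,0,0,0])

```text
clock: 7.77
ee_pos: [0.5777, -0.2635, 0.0735]
eef_rot: [0.0, 0.765, 0.644, 0.0]
contact_force: [-0.5, 0.1, 1.6]
opening: 0.0086
finger_force: 60.8
```

>>> carry_out(series=[0,0,0,0.1,0,0,0,0,0,0,0,0,0,0])

```text
clock: 7.93
ee_pos: [0.5778, -0.2635, 0.0732]
eef_rot: [0.0, 0.765, 0.644, 0.0]
contact_force: [-2.3, 0.9, 7.5]
opening: 0.0089
finger_force: 61.7
```

>>> carry_out(series=[0.1,0,0,-0.1,0,0,0,0.4,0,0,0,0,0,0,0.4,0,0,0,0,0,0,0.4,0,0,0,0,0,0,0.4,0,0,-0.5,0,0,0,0.4,0,0,-1.5,0,0,0,0.4,0,0,-2.5,0,0,0,0.4,0,0,-3,0,0,0,0.6,0,0,-3,0,0,0,0.6,0,0,-1,0,0,0])

```text
clock: 8.77
ee_pos: [0.5795, -0.2643, 0.1931]
eef_rot: [0.003, 0.765, 0.644, 0.001]
contact_force: [1.5, -1.1, 0.2]
opening: 0.051
finger_force: 0.0
```

```bash
python3 - <<'E'
from h import *
import pickle
np.set_printoptions(suppress=True,precision=4)
c=get_calibration("wrist");im=get_image("wrist");cv2.imwrite("pics/w6.png",im[:,:,::-1])
for a,r in blobs(im,(45,80,25),(85,255,255),60): print(a,cv2.boxPoints(r).round(1).tolist(),ray("w",[r[0]],.075,c))
print(proj("w",[[.5777,-.2635,.075]],c))
# filler tab in w2: top face z .055 
c=pickle.load(open("w2.pkl","rb"));
for uv in [(307,41),(321,41)]: print(ray("w",[uv],.025,c),ray("w",[uv],.055,c))
go([.415,-.234,.16],112)
E
```

```text
112.0 [[150.0, 221.0], [163.0, 221.0], [163.0, 232.0], [150.0, 232.0]] [[ 0.484  -0.2631  0.075 ]]
663.5 [[266.0, 161.0], [280.0, 161.0], [280.0, 233.0], [266.0, 233.0]] [[ 0.5761 -0.2554  0.075 ]]
[[276.9457 206.8563]]
[[ 0.4052 -0.2307  0.025 ]] [[ 0.4026 -0.236   0.055 ]]
[[ 0.4151 -0.2314  0.025 ]] [[ 0.4114 -0.2365  0.055 ]]
shift in present axes [  0.2  -16.79   3.22] rotvec [ 0.44 -0.1  58.17] ; shift in turned axes [-14.14  -9.     3.34] tcp [ 0.5799 -0.2645  0.1934] yawy -9.83
```

>>> carry_out(series=[1,0,-1.2,0,0,0,3,1,0,-2.5,0.2,0,0,0,1,0,-3,0.5,0,0,0,1,0,-3,0.5,0,0,0,1,0,-3,0.3,0,0,0,1,0,-2.5,0,0,0,0,1,0,-1.4,0,0,0,0,1,0,0,0,0,0,6.9,1,0,0,0,0,0,6.9,1,0,0,0,0,0,6.9,1,0,0,0,0,0,6.9,1,0,0,0,0,0,6.9])

```text
clock: 9.82
ee_pos: [0.4149, -0.2268, 0.1724]
eef_rot: [-0.001, 0.933, 0.361, -0.001]
contact_force: [-0.5, -0.8, 0.1]
opening: 0.0859
finger_force: 0.0
```

>>> carry_out(series=[1,0,0,0,0,0,6.9,1,0,0,0,0,0,6.9,1,0,0,0,0,0,6.9,1,0,0,0,0,0,0,1,0,0,0,0,0,0])

```text
clock: 10.23
ee_pos: [0.4151, -0.2269, 0.1726]
eef_rot: [-0.0, 0.981, 0.192, -0.001]
contact_force: [0.7, -0.1, -1.0]
opening: 0.0853
finger_force: 0.0
```

```bash
python3 - <<'E'
from h import *
import pickle
np.set_printoptions(suppress=True,precision=4)
c=get_calibration("wrist");im=get_image("wrist");cv2.imwrite("pics/w7.png",im[:,:,::-1])
pickle.dump(c,open("w7.pkl","wb"))
h=cv2.cvtColor(im,cv2.COLOR_RGB2HSV);m=cv2.inRange(h,(5,150,60),(22,255,255))
ys,xs=np.where(m);print(xs.min(),xs.max(),ys.min(),ys.max())
for a,r in blobs(im,(5,150,60),(22,255,255),60):
    b=cv2.boxPoints(r);print(a,b.round(1).tolist());print(ray("w",b,.025,c))
q=proj("w",[tool()[0]],c)[0];print("tcp px",q)
go([.415,-.234,.065],112)
x0,x1,y0,y1=xs.min()-15,xs.max()+15,max(0,ys.min()-15),ys.max()+15
f=min(800/(x1-x0),600/(y1-y0),6)
cv2.imwrite("pics/w7c.png",cv2.resize(im[y0:y1,x0:x1],None,fx=f,fy=f,interpolation=cv2.INTER_CUBIC)[:,:,::-1]);print(x0,y0,f)
E
```

```text
252 320 184 220
2054.0 [[252.0, 184.0], [320.0, 184.0], [320.0, 220.0], [252.0, 220.0]]
[[ 0.4167 -0.2007  0.025 ]
 [ 0.4381 -0.253   0.025 ]
 [ 0.4093 -0.2659  0.025 ]
 [ 0.3872 -0.2119  0.025 ]]
tcp px [280.1766 286.8203]
shift in present axes [-0.28  0.65 10.78] rotvec [-0.05  0.04  0.19] ; shift in turned axes [-0.28  0.64 10.78] tcp [ 0.4152 -0.227   0.1728] yawy -67.81
237 169 6
```

```bash
python3 - <<'E'
from h import *
import pickle
np.set_printoptions(suppress=True,precision=4)
c=pickle.load(open("w7.pkl","rb"));im=np.ascontiguousarray(cv2.imread("pics/w7.png")[:,:,::-1])
hsv=cv2.cvtColor(im,cv2.COLOR_RGB2HSV)
m=cv2.inRange(hsv,(5,150,60),(22,255,255))
print([(r,np.where(m[r])[0][0],np.where(m[r])[0][-1]+1) for r in range(180,224) if m[r].any()])
for r in (192,200,204,208,212,216,218): print(r,hsv[r,248:326:2,2].tolist())
E
```

```text
[(184, np.int64(255), np.int64(317)), (185, np.int64(254), np.int64(318)), (186, np.int64(254), np.int64(318)), (187, np.int64(254), np.int64(319)), (188, np.int64(253), np.int64(319)), (189, np.int64(253), np.int64(320)), (190, np.int64(253), np.int64(321)), (191, np.int64(252), np.int64(321)), (192, np.int64(252), np.int64(321)), (193, np.int64(252), np.int64(321)), (194, np.int64(252), np.int64(321)), (195, np.int64(252), np.int64(321)), (196, np.int64(252), np.int64(321)), (197, np.int64(252), np.int64(321)), (198, np.int64(252), np.int64(321)), (199, np.int64(252), np.int64(321)), (200, np.int64(253), np.int64(321)), (201, np.int64(253), np.int64(321)), (202, np.int64(253), np.int64(320)), (203, np.int64(253), np.int64(320)), (204, np.int64(253), np.int64(320)), (205, np.int64(253), np.int64(320)), (206, np.int64(253), np.int64(320)), (207, np.int64(253), np.int64(320)), (208, np.int64(253), np.int64(320)), (209, np.int64(253), np.int64(320)), (210, np.int64(253), np.int64(320)), (211, np.int64(254), np.int64(319)), (212, np.int64(272), np.int64(303)), (213, np.int64(272), np.in
[... 910 characters left out ...]
, 110, 110, 110, 110, 110, 110, 109, 109, 108, 109, 109, 109, 110, 99, 110, 110, 109, 110, 110, 109, 109, 109, 103, 103, 103]
212 [101, 100, 100, 99, 99, 98, 99, 98, 99, 99, 99, 95, 105, 110, 109, 109, 109, 109, 110, 109, 110, 110, 109, 110, 109, 109, 109, 94, 90, 90, 90, 90, 90, 92, 91, 92, 103, 103, 103]
216 [101, 100, 100, 100, 100, 100, 100, 101, 100, 100, 100, 94, 106, 109, 109, 109, 109, 109, 109, 110, 109, 110, 110, 109, 109, 109, 109, 98, 103, 101, 103, 102, 101, 101, 101, 102, 102, 102, 103]
218 [100, 100, 99, 99, 100, 99, 99, 100, 100, 100, 100, 96, 106, 108, 109, 109, 110, 109, 109, 109, 109, 109, 109, 109, 109, 109, 109, 100, 103, 102, 102, 102, 101, 101, 102, 102, 102, 103, 103]
```

View pics/w7c.png

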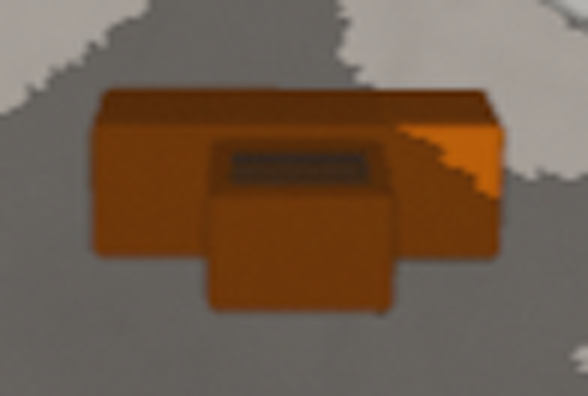

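The crop shows the filler square to the image axes. The tab's top face is at pixels 272–302 × 201–220 and the block top at 252–321 × 190–211.

```bash
python3 - <<'E'
from h import *
import pickle
np.set_printoptions(suppress=True,precision=4)
c=pickle.load(open("w7.pkl","rb"))
p=ray("w",[(287,211)],.055,c)[0];b=ray("w",[(286.7,200.6)],.025,c)[0];print(p,b)
e=ray("w",[(253,206),(320.5,206)],.025,c);d=e[0]-e[1];print(np.linalg.norm(d),np.degrees(np.arctan2(d[1],d[0])))
m=(p+b)/2;m[2]=.053;go(m,112.2)
E
```

```text
[ 0.4143 -0.2326  0.055 ] [ 0.4144 -0.2329  0.025 ]
0.05713150694782514 112.26896735305078
shift in present axes [-0.29  0.51 11.98] rotvec [-0.05  0.04 -0.01] ; shift in turned axes [-0.3   0.5  11.98] tcp [ 0.4152 -0.227   0.1728] yawy -67.81
```

>>> carry_out(series=[0.6,-0.3,0.5,1,0,0,0,0.6,0,0,2,0,0,0,0.6,0,0,3,0,0,0,0.6,0,0,3,0,0,0,0.6,0,0,2,0,0,0,0.6,0,0,0.9,0,0,0,0.6,0,0,0.1,0,0,0,0,0,0,0,0,0,0,0,0,0,0,0,0,0,0,0,0,0,0,0,0,0,0,0,0,0,0,0,0,0,0,0,0,0,0])

```text
clock: 11.28
ee_pos: [0.4154, -0.2334, 0.0544]
eef_rot: [0.001, 0.982, 0.191, 0.001]
contact_force: [-0.3, 0.3, 5.7]
opening: 0.0229
finger_force: 59.5
```

>>> carry_out(series=[0,0,0,-0.5,0,0,0,0,0,0,-1.0,0,0,0,0,0,0,-2,0,0,0,0,0,0,-3.0,0,0,0,0,0,0,-3.0,0,0,0,0,0,0,-2.0,0,0,0,0,0,0,-0.5,0,0,0,0,0,0,0,0,0,6.5,0,0,0,0,0,0,6.5,0,0,0,0,0,0,6.5,0,0,0,0,0,0,6.5,0,0,0,0,0,0,6.0])

```text
clock: 12.28
ee_pos: [0.4142, -0.2326, 0.1732]
eef_rot: [-0.0, 0.996, -0.09, -0.0]
contact_force: [0.2, 0.5, -0.7]
opening: 0.0225
finger_force: 58.8
```

```bash
python3 - <<'E'
from h import *
import pickle
np.set_printoptions(suppress=True,precision=4)
c=pickle.load(open("w3.pkl","rb"));im=np.ascontiguousarray(cv2.imread("pics/w3.png")[:,:,::-1])
v=im.max(2);psi=np.radians(-9.75);u=np.array([np.cos(psi),np.sin(psi)]);w=np.array([-u[1],u[0]]);O=np.array([.5773,-.2636])
for r in range(50,216,20):
    k=np.where(v[r,145:205]<45)[0]+145;k2=np.where(v[r,330:365]<45)[0]+330
    if len(k) and len(k2):
        o=[((ray("w",[(a,r)],z,c)[0,:2]-O)@np.c_[u,w]*1000).round(1).tolist() for a,z in((k[0],.052),(k[-1]+1,.0215),(k2[0],.0215),(k2[-1]+1,.05))]
        print(r,k[0],k[-1]+1,k2[0],k2[-1]+1,o)
r=int(420/2.66)
print([((ray("w",[(a/2.66+115,420/2.66)],.045,c)[0,:2]-O)@np.c_[u,w]*1000).round(1).tolist() for a in(296,610)])
# tool-relative target
for du in(-.041,):
    T=O+u*du-w*.069;print(T);go([T[0],T[1],.13],-99.75)
E
```

```text
50 162 177 348 359 [[-61.5, 25.4], [-61.3, 30.2], [54.9, 30.3], [56.3, 25.8]]
70 163 178 347 358 [[-62.0, 14.3], [-61.7, 17.6], [54.9, 17.7], [56.4, 14.6]]
90 165 180 346 356 [[-61.9, 2.8], [-61.4, 4.5], [55.0, 4.7], [56.0, 3.1]]
110 167 182 345 355 [[-61.7, -9.0], [-61.1, -8.9], [55.0, -8.8], [56.1, -8.8]]
130 169 183 344 354 [[-61.6, -21.2], [-61.5, -22.8], [55.1, -22.7], [56.3, -21.1]]
150 170 185 345 353 [[-62.1, -33.8], [-61.1, -37.2], [56.6, -37.0], [56.4, -33.8]]
170 172 186 342 352 [[-62.0, -46.8], [-61.5, -52.1], [55.2, -51.8], [56.6, -46.9]]
190 174 188 341 351 [[-61.8, -60.3], [-61.2, -67.4], [55.2, -67.2], [56.7, -60.5]]
210 176 189 340 349 [[-61.7, -74.2], [-61.6, -83.3], [55.3, -83.0], [56.2, -74.5]]
[[-27.1, -39.8], [52.0, -39.6]]
[ 0.5252 -0.3247]
shift in present axes [12.58  7.06  4.3 ] rotvec [-0.02  0.04 -0.6 ] ; shift in turned axes [12.5   7.19  4.32] tcp [ 0.4142 -0.2326  0.1732] yawy -100.35
```

```bash
python3 - <<'E'
from h import *
import pickle
np.set_printoptions(suppress=True,precision=4)
c=pickle.load(open("w3.pkl","rb"));im=np.ascontiguousarray(cv2.imread("pics/w3.png")[:,:,::-1])
psi=np.radians(-9.75);u=np.array([np.cos(psi),np.sin(psi)]);w=np.array([-u[1],u[0]]);O=np.array([.5773,-.2636])
f=lambda a,r,z:((ray("w",[(a,r)],z,c)[0,:2]-O)@np.c_[u,w]*1000).round(1).tolist()
for a in(300,325): print(a,[(r,*im[r,a].tolist()) for r in range(134,166)])
for r in(143.5,151.5):print(r,f(310,r,.03))
for r in(36,46,50):print([(r,*im[r,240].tolist()) for r in range(34,52)]) if r==36 else 0
print("outer guide inner edge?",f(240,43.5,.03),"long rims",f(240,43.5,.045),f(240,143,.045),"short",f(300,153.5,.045))
E
```

```text
300 [(134, 147, 182, 188), (135, 145, 183, 191), (136, 159, 199, 207), (137, 158, 199, 207), (138, 159, 201, 207), (139, 155, 196, 202), (140, 137, 175, 184), (141, 156, 192, 200), (142, 131, 159, 167), (143, 131, 130, 130), (144, 209, 206, 209), (145, 211, 207, 207), (146, 209, 206, 203), (147, 207, 206, 201), (148, 206, 204, 199), (149, 203, 201, 198), (150, 193, 191, 189), (151, 153, 153, 151), (152, 158, 163, 162), (153, 99, 126, 135), (154, 94, 116, 122), (155, 56, 55, 57), (156, 53, 53, 55), (157, 60, 59, 61), (158, 89, 89, 93), (159, 121, 120, 124), (160, 118, 117, 122), (161, 119, 117, 122), (162, 118, 117, 121), (163, 118, 117, 121), (164, 117, 116, 120), (165, 116, 117, 121)]
325 [(134, 150, 183, 188), (135, 145, 184, 191), (136, 159, 200, 206), (137, 159, 200, 207), (138, 161, 201, 208), (139, 155, 195, 202), (140, 138, 176, 185), (141, 161, 197, 205), (142, 134, 162, 172), (143, 129, 127, 128), (144, 210, 206, 209), (145, 211, 207, 210), (146, 210, 207, 210), (147, 211, 207, 210), (148, 210, 207, 210), (149, 210, 206, 210), (150, 205, 201, 204), (151, 172, 171, 169), (152, 106, 114, 116), (153, 105, 135, 145), (154, 134, 172, 179), (155, 156, 198, 206), (156, 156, 198, 206), (157, 156, 200, 207), (158, 159, 202, 209), (159, 165, 204, 210), (160, 162, 201, 208), (161, 159, 198, 205), (162, 155, 191, 197), (163, 157, 192, 196), (164, 157, 192, 197), (165, 157, 192, 196)]
143.5 [30.0, -31.5]
151.5 [30.2, -37.1]
[(34, 182, 179, 174), (35, 202, 201, 199), (36, 206, 202, 204), (37, 194, 191, 190), (38, 210, 207, 211), (39, 210, 207, 210), (40, 211, 206, 210), (41, 209, 206, 210), (42, 201, 198, 201), (43, 165, 170, 174), (44, 157, 189, 194), (45, 156, 190, 194), (46, 155, 188, 193), (47, 161, 195, 200), (48, 162, 198, 202), (49, 135, 172, 180), (50, 148, 190, 200), (51, 156, 197, 206)]
outer guide inner edge? [-17.4, 32.8] long rims [-15.7, 30.2] [-17.6, -29.9] short [22.3, -36.7]
```

```bash
python3 - <<'E'
from h import *
psi=np.radians(-9.75);u=np.array([np.cos(psi),np.sin(psi)]);w=np.array([-u[1],u[0]]);O=np.array([.5773,-.2636])
T=O+u*-.044-w*.0682;print(T);go([T[0],T[1],.0744],-99.75)
E
```

```text
[ 0.5223859  -0.32336355]
shift in present axes [12.28  6.98  9.86] rotvec [-0.02  0.04 -0.6 ] ; shift in turned axes [12.2   7.11  9.88] tcp [ 0.4142 -0.2326  0.1732] yawy -100.35
```

>>> carry_out(series=[0,0,0,0,0,0,-0.6,0,1.2,0.7,0,0,0,0,0,2.2,1.3,0,0,0,0,0,2.6,1.5,0,0,0,0,0,2.6,1.5,0,0,0,0,0,2.3,1.4,0,0,0,0,0,1.3,0.7,0,0,0,0,0,0,0,1,0,0,0,0,0,0,2.5,0,0,0,0,0,0,2.2,0,0,0,0,0,0,0.8,0,0,0,0,0,0,0,0,0,0])

```text
clock: 13.28
ee_pos: [0.521, -0.3213, 0.1055]
eef_rot: [-0.001, 0.997, -0.081, -0.003]
contact_force: [-0.1, -0.6, -1.5]
opening: 0.0226
finger_force: 58.8
```

```bash
python3 - <<'E'
from h import *
import pickle
c=get_calibration("wrist");im=get_image("wrist");cv2.imwrite("pics/w8.png",im[:,:,::-1]);pickle.dump(c,open("w8.pkl","wb"))
go([.5224,-.3234,.0744],-99.75)
E
```

```text
shift in present axes [0.06 0.13 3.28] rotvec [-0.08  0.18  0.41] ; shift in turned axes [0.05 0.13 3.28] tcp [ 0.5221 -0.322   0.1072] yawy -99.34
```

>>> carry_out(series=[0,0,0.1,0,0,0,0,0,0,0,0.5,0,0,0,0,0,0,0.5,0,0,0,0,0,0,0.5,0,0,0,0,0,0,0.5,0,0,0,0,0,0,0.3,0,0,0,0,0,0,0,0,0,0])

```text
clock: 13.92
ee_pos: [0.5228, -0.3236, 0.0844]
eef_rot: [-0.0, 0.997, -0.082, -0.001]
contact_force: [0.3, 0.1, -1.7]
opening: 0.0228
finger_force: 58.8
```

```bash
python3 - <<'E'
from h import *
go([.5224,-.3234,.0744],-99.75);print(sense()["contact_force"])
E
```

```text
shift in present axes [-0.04 -0.02  1.  ] rotvec [-0.03  0.07  0.32] ; shift in turned axes [-0.04 -0.02  1.  ] tcp [ 0.5228 -0.3236  0.0844] yawy -99.43
[ 0.29561498  0.12620521 -1.66056786]
```

>>> carry_out(series=[0,0,0,0.3,0,0,0.3,0,0,0,0.3,0,0,0,0,0,0,0.2,0,0,0,0,0,0,0,0,0,0])

```text
clock: 14.25
ee_pos: [0.523, -0.3238, 0.0768]
eef_rot: [-0.0, 0.996, -0.085, -0.0]
contact_force: [-0.3, 0.1, -0.4]
opening: 0.0225
finger_force: 58.8
```

>>> carry_out(series=[0,0,0,0.2,0,0,0,0,0,0,0,0,0,0])

```text
clock: 14.42
ee_pos: [0.5232, -0.3239, 0.0751]
eef_rot: [-0.0, 0.996, -0.085, -0.0]
contact_force: [-0.1, 0.4, -0.5]
opening: 0.0228
finger_force: 58.8
```

>>> carry_out(series=[0,0,0,0.1,0,0,0,0,0,0,0,0,0,0])

```text
clock: 14.58
ee_pos: [0.5234, -0.324, 0.0745]
eef_rot: [0.0, 0.996, -0.085, 0.0]
contact_force: [0.1, 0.2, 1.6]
opening: 0.0225
finger_force: 58.9
```

>>> carry_out(series=[0,0,0,0.05,0,0,0,0,0,0,0,0,0,0])

```text
clock: 14.75
ee_pos: [0.5234, -0.324, 0.0745]
eef_rot: [0.0, 0.996, -0.085, 0.0]
contact_force: [-1.6, 1.2, 5.1]
opening: 0.0226
finger_force: 59.6
```

>>> carry_out(series=[0.2,0,0,-0.1,0,0,0,0.5,0,0,0,0,0,0,0.5,0,0,0,0,0,0,0.5,0,0,0,0,0,0,0.5,0,0,-0.5,0,0,0,0.5,0,0,-1.5,0,0,0,0.5,0,0,-2.5,0,0,0,0.5,0,0,-2.5,0,0,0,0.2,0,0,-2,0,0,0,0,0,0,-0.5,0,0,0,0,0,0,0,0,0,0])

```text
clock: 15.67
ee_pos: [0.5242, -0.3246, 0.1718]
eef_rot: [0.001, 0.996, -0.085, 0.002]
contact_force: [0.6, 0.7, -1.7]
opening: 0.007
finger_force: 0.0
```

```bash
python3 - <<'E'
from h import *
import pickle
c=get_calibration("wrist");im=get_image("wrist");cv2.imwrite("pics/w9.png",im[:,:,::-1]);pickle.dump(c,open("w9.pkl","wb"))
psi=np.radians(-9.75);u=np.array([np.cos(psi),np.sin(psi)]);w=np.array([-u[1],u[0]]);O=np.array([.5773,-.2636])
for du in(-.108,-.0915):
    T=O+u*du-w*.0343;go([T[0],T[1],.056],-99.75)
for nm,lo,hi,z in(("or",(5,150,60),(22,255,255),.075),("gr",(45,80,25),(85,255,255),.075)):
    for a,r in blobs(im,lo,hi,60):print(nm,a,cv2.boxPoints(r).round(1).tolist(),((ray("w",[r[0]],z,c)[0,:2]-O)@np.c_[u,w]*1000).round(1))
E
```

```text
shift in present axes [-6.52 -3.45 11.41] rotvec [ 0.02 -0.06  0.02] ; shift in turned axes [-6.51 -3.44 11.42] tcp [ 0.5234 -0.324   0.1702] yawy -99.73
shift in present axes [-4.87 -3.45 11.41] rotvec [ 0.02 -0.06  0.02] ; shift in turned axes [-4.86 -3.44 11.42] tcp [ 0.5234 -0.324   0.1702] yawy -99.73
or 2466.5 [[242.0, 188.0], [316.0, 188.0], [316.0, 228.0], [242.0, 228.0]] [-36.1 -68.6]
gr 1229.0 [[146.0, 146.0], [230.0, 146.0], [230.0, 167.0], [146.0, 167.0]] [-0.7 -8.5]
```

>>> carry_out(series=[0,-1.0,-0.5,0,0,0,0,0,-2.0,-1.0,0,0,0,0,0,-2.0,-1.0,0,0,0,0,0,-1.5,-0.7,0,0,0,0,0,-0.5,-0.25,0.5,0,0,0,0,0,0,2,0,0,0,0,0,0,2.5,0,0,0,0,0,0,2.5,0,0,0,0,0,0,2.2,0,0,0,0,0,0,1.2,0,0,0,0,0,0,0.4,0,0,0,0,0,0,0,0,0,0])

```text
clock: 16.72
ee_pos: [0.4596, -0.2778, 0.0554]
eef_rot: [-0.001, 0.996, -0.085, -0.001]
contact_force: [-0.1, -0.6, 0.7]
opening: -0.0004
finger_force: 0.0
```

>>> carry_out(series=[0,0.3,0,0,0,0,0,0,0.3,0,0,0,0,0,0,0.3,0,0,0,0,0,0,0.3,0,0,0,0,0,0,0,0,0,0,0,0])

```text
clock: 17.13
ee_pos: [0.4732, -0.2807, 0.0577]
eef_rot: [0.001, 0.996, -0.085, 0.001]
contact_force: [0.2, -0.1, -0.5]
opening: -0.0002
finger_force: 0.0
```

>>> carry_out(series=[0,0.2,0,0,0,0,0,0,0.2,0,0,0,0,0,0,0.2,0,0,0,0,0,0,0.2,0,0,0,0,0,0,0,0,0,0,0,0])

```text
clock: 17.55
ee_pos: [0.4802, -0.2816, 0.0569]
eef_rot: [0.0, 0.996, -0.085, 0.0]
contact_force: [0.4, 0.3, 0.5]
opening: -0.0003
finger_force: 0.0
```

>>> carry_out(series=[0,0.2,0,0,0,0,0,0,0.2,0,0,0,0,0,0,0,0,0,0,0,0])

```text
clock: 17.8
ee_pos: [0.4837, -0.2821, 0.0567]
eef_rot: [-0.0, 0.996, -0.085, -0.0]
contact_force: [-1.8, -0.1, 1.7]
opening: -0.0002
finger_force: 0.9
```

>>> carry_out(series=[0,0.2,0,0,0,0,0,0,0.2,0,0,0,0,0,0,0,0,0,0,0,0])

```text
clock: 18.05
ee_pos: [0.4876, -0.2827, 0.0566]
eef_rot: [-0.0, 0.996, -0.085, -0.0]
contact_force: [-1.3, -0.2, 0.1]
opening: 0.0001
finger_force: 1.1
```

>>> carry_out(series=[0,0.2,0,0,0,0,0,0,0.2,0,0,0,0,0,0,0.2,0,0,0,0,0,0,0,0,0,0,0,0])

```text
clock: 18.38
ee_pos: [0.4936, -0.2837, 0.0566]
eef_rot: [-0.0, 0.996, -0.085, -0.0]
contact_force: [-2.3, 0.1, -0.5]
opening: 0.0
finger_force: 1.5
```

>>> carry_out(series=[0,0.1,0,0,0,0,0,0,0.1,0,0,0,0,0,0,0,0,0,0,0,0])

```text
clock: 18.63
ee_pos: [0.495, -0.284, 0.0566]
eef_rot: [-0.0, 0.996, -0.085, -0.001]
contact_force: [-3.9, 0.3, 0.8]
opening: -0.0003
finger_force: 2.4
```

>>> carry_out(series=[0,0.1,0,0,0,0,0,0,0.1,0,0,0,0,0,0,0,0,0,0,0,0])

```text
clock: 18.88
ee_pos: [0.4967, -0.2843, 0.0566]
eef_rot: [-0.0, 0.996, -0.085, -0.001]
contact_force: [-6.0, 0.2, 1.1]
opening: 0.0001
finger_force: 3.1
```

>>> carry_out(series=[0,0.1,0,0,0,0,0,0,0,0,0,0,0,0,0,0,0,0,0,0,0])

```text
clock: 19.13
ee_pos: [0.4977, -0.2844, 0.0567]
eef_rot: [-0.0, 0.996, -0.085, -0.001]
contact_force: [-6.0, 0.4, 0.8]
opening: -0.0
finger_force: 3.1
```

>>> carry_out(series=[0,0.05,0,0,0,0,0,0,0,0,0,0,0,0,0,0,0,0,0,0,0])

```text
clock: 19.38
ee_pos: [0.4979, -0.2845, 0.0566]
eef_rot: [-0.0, 0.996, -0.085, -0.001]
contact_force: [-6.8, 0.7, 2.2]
opening: -0.0002
finger_force: 3.6
```

>>> carry_out(series=[0,0.1,0,0,0,0,0,0,0,0,0,0,0,0,0,0,0,0,0,0,0])

```text
clock: 19.63
ee_pos: [0.4979, -0.2845, 0.0566]
eef_rot: [-0.001, 0.996, -0.085, -0.002]
contact_force: [-11.3, 0.9, 6.0]
opening: 0.0002
finger_force: 5.4
```

>>> carry_out(series=[0,0.05,0,0,0,0,0,0,0,0,0,0,0,0,0,0,0,0,0,0,0])

```text
clock: 19.88
ee_pos: [0.4979, -0.2844, 0.0566]
eef_rot: [-0.001, 0.996, -0.085, -0.003]
contact_force: [-12.5, -0.3, 7.6]
opening: -0.0001
finger_force: 6.4
```

```bash
python3 - <<'E'
from h import *
im=get_image("wrist");t=get_image("top")
a=cv2.resize(im,(480,360));b=cv2.resize(t[160:265,220:315],(320,360),interpolation=cv2.INTER_CUBIC)
cv2.imwrite("pics/fin.png",np.hstack([a,b])[:,:,::-1]);s=sense();print(s["contact_force"],s["ee_pos"],s["clock"],s["torque"])
c=get_calibration("wrist");np.set_printoptions(suppress=True,precision=4)
for nm,lo,hi in(("or",(5,150,60),(22,255,255)),("gr",(45,80,25),(85,255,255))):
    for A,r in blobs(im,lo,hi,60):print(nm,A,cv2.boxPoints(r).round(0).tolist(),ray("w",[r[0]],.075,c))
E
```

```text
[-12.10542847  -0.26075552   7.04223479] [ 0.49794269 -0.28443807  0.05663146] 19.9833 [-0.0319207   1.83776544 -0.00446477]
or 8572.5 [[292.0, 159.0], [434.0, 159.0], [434.0, 231.0], [292.0, 231.0]] [[ 0.537  -0.3188  0.075 ]]
gr 4155.0 [[108.0, 75.0], [271.0, 75.0], [271.0, 109.0], [108.0, 109.0]] [[ 0.5775 -0.2707  0.075 ]]
```

View pics/fin.png

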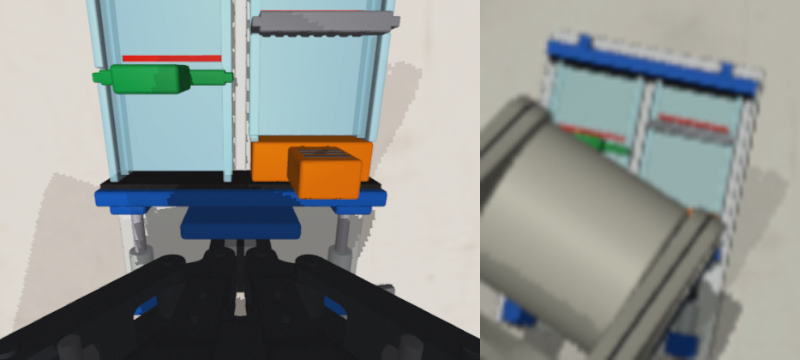

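The picture shows the comb seated across both notches at (165,78). The filler stands flat at (315,165) between the blue wall and the short tray, and the wall is against both lanes while the closed fingers press the pad. The push is about 12 N and the wall has stopped moving, so both lanes are shut.

>>> carry_out(series=[0,0,0,0,0,0,0,0,0,0,0,0,0,0,0,0,0,0,0,0,0])

```text
clock: 20.23
ee_pos: [0.4979, -0.2844, 0.0566]
eef_rot: [-0.001, 0.996, -0.085, -0.003]
contact_force: [-13.0, 0.8, 6.7]
opening: -0.0003
finger_force: 6.4
```

```bash
python3 -c "
from bench import robot,sense
print(sense()['contact_force'],sense()['ee_pos']);print(robot.job_done())"
```

```text
[-13.02599257   0.83101218   6.69578429] [ 0.49793412 -0.28444791  0.05664504]
the job is handed in; nothing more can be done
None
```

I handed the job in at about 20 s: the comb is down in the long tray's notches, the filler sits flat at the end of the short tray, and the arm is holding the end wall against both lanes at about 13 N. The far ends of the trays were not clearly in view, so I judged them shut from the wall stopping while the push force kept rising.

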